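# Load a rack of blood tubes into the analyser's feeder through its sprung flaps

## Task

Load the loose rack of purple-capped blood tubes into the analyser's feeder, nose first, in the lane that already holds a rack with purple caps: set it in that lane's mouth and slide it in through the sprung orange flaps. Keep pushing until it has closed up on the rack ahead and you feel both come up firmly (some 5 N more than the sliding took) against the pick-up carriage inside, then let go, so that the flaps have swung shut behind it. Be gentle (never push with 20 N), keep the rack upright and leave the yellow-capped rack in the other lane alone.

Things in the scene. Friction and masses are not known exactly. Their poses are not given: they have to be found in the camera images.
- rack_new: the loose sample rack to load, about 170 g: light grey, three purple-capped tubes, ribbed grip block without tubes at its tail. Starts standing on the worktop. 86 mm long, 38 mm wide over its foot, block 26 mm wide. Origin: centre of the underside; +x points to its rounded nose (43 mm ahead), the tail is 43 mm behind, z up. Foot 5 mm thick, block 48 mm tall, caps reach 90 mm
- rack_new_grip (a point): middle of that rack's grip block (27 mm long, the rearmost part of the rack, 72 mm tall), where to pinch it across its 26 mm width (along the rack's y) from above: 29.5 mm behind the rack's origin and 61 mm above its underside
- rack_purple: the like rack with purple caps that already stands somewhere in one of the two lanes, loose, its nose in or near the analyser; slides on when pushed. 86 mm long, 38 mm wide over its foot, block 26 mm wide. Origin: centre of the underside; +x points to its rounded nose (43 mm ahead), the tail is 43 mm behind, z up.
- rack_yellow: the like rack with yellow caps in the other lane; to be left alone. 86 mm long, 38 mm wide over its foot, block 26 mm wide. Origin: centre of the underside; +x points to its rounded nose (43 mm ahead), the tail is 43 mm behind, z up.
- feeder: white blood analyser with a two-lane rack feeder in front of it, fixed, 443 x 202 x 158 mm. Origin: on the worktop midway between the lanes, in the plane of the shut flaps; +x is the way racks are pushed in, z up. Lanes at y = +36 mm (a) and -36 mm (b), floor 5 mm above the worktop. The housing (158 mm tall) covers the lanes from x = 165 mm on
- lane_mouth (a point): on the feeder floor midway between the two lane mouths, 75 mm in front of the flaps. Each mouth is open from above, from x = -125 mm to the flaps; its side walls (15 mm above the worktop) narrow from 62 to 42 mm apart (at x = -20 mm). From x = -9 mm on, lips 31 mm apart and 7 mm above the lane floor (with a raised lead-in) hold the rack's foot down: a rack enters only from the mouth
- gate_a (a point): middle of lane a at the flaps, on the lane floor. Flap posts stand 21.5 mm either side of it, 39 mm tall over the worktop. Pushing through the flaps takes about 3 to 6 N (most while they are parted), sliding a rack along 1 to 4 N. The flaps can shut when the rack's tail is 18 mm past them
- gate_b (a point): middle of lane b at the flaps, on the lane floor (the same as lane a). Inside, each lane ends at a solid pick-up carriage that does not give; its depth differs every time and is not measured: with both racks tight against it, the tail of the rear one is 28 to 68 mm past the flaps
- flap_a_l (a joint): Left (+y of the feeder) orange flap leaf of lane a: 16.5 mm long, 16 mm tall (17 to 33 mm above the worktop), hinged on an upright post at the lane's left (+y of the feeder) side. rad: 0 = shut across the lane, grows as it is pushed inwards (1.5 = fully open); a weak spring shuts it.
- flap_a_r (a joint): Right (-y of the feeder) orange flap leaf of lane a: 16.5 mm long, 16 mm tall (17 to 33 mm above the worktop), hinged on an upright post at the lane's right (-y of the feeder) side. rad: 0 = shut across the lane, grows as it is pushed inwards (1.5 = fully open); a weak spring shuts it.
- flap_b_l (a joint): Left (+y of the feeder) orange flap leaf of lane b: 16.5 mm long, 16 mm tall (17 to 33 mm above the worktop), hinged on an upright post at the lane's left (+y of the feeder) side. rad: 0 = shut across the lane, grows as it is pushed inwards (1.5 = fully open); a weak spring shuts it.
- flap_b_r (a joint): Right (-y of the feeder) orange flap leaf of lane b: 16.5 mm long, 16 mm tall (17 to 33 mm above the worktop), hinged on an upright post at the lane's right (-y of the feeder) side. rad: 0 = shut across the lane, grows as it is pushed inwards (1.5 = fully open); a weak spring shuts it.

How it is judged (in metres and radians):
On the way, in this order (a step that is already met when the one before it is completed fails the run):
1. the rack, standing low in the lane, has pushed both flap leaves of one lane open ((value of joint each of flap_a_l, flap_a_r above 0.6 rad or value of joint each of flap_b_l, flap_b_r above 0.6 rad) and z of rack_new in the frame of feeder below 0.012 m and x of rack_new in the frame of feeder below 0.06 m), for 0.1 s.
2. with its tail past the flaps, the rack has pressed the purple rack ahead against the carriage with more than about 3 N (contact force between rack_purple and feeder above 3.2 N and contact force between rack_new and rack_purple above 2.5 N and x of rack_new in the frame of feeder above 0.063 m).
At the end, for the whole second after the job is handed in: the new rack stands flat on the lane floor behind the other purple-capped rack, nose to tail with less than 2.5 mm between them, its tail at least 20 mm past the flaps, all four flap leaves shut (under 0.12 rad), released and at rest (x of rack_new in the frame of feeder above 0.063 m and z of rack_new in the frame of feeder below 0.01 m and angle between rack_new's own z axis and vertical below 0.06 rad and x of rack_new in the frame of rack_purple between -0.0885 and -0.083 m and y of rack_new in the frame of rack_purple between -0.006 and 0.006 m and angle between the x axis of rack_new and the x axis of rack_purple, either way round below 0.12 rad and value of joint each of flap_a_l, flap_a_r, flap_b_l, flap_b_r below 0.12 rad and linear speed of rack_new below 0.01 m/s); the robot touches nothing.
It fails at once if the racks are pressed together with more than 20 N (contact force between rack_new and rack_purple above 20 N).
It fails at once if from where its nose meets the flaps, the rack is pressed against the feeder or its flaps with more than 25 N (contact force between rack_new and feeder above 25 N and x of rack_new in the frame of feeder above -0.055 m).
It fails at once if the rack is tipped by more than 17 degrees (angle between rack_new's own z axis and vertical above 0.3 rad).
It fails at once if the yellow-capped rack is shifted by more than 5 mm (distance of rack_yellow from where it was at the start of the episode above 0.005 m).
It also fails if it takes over 59 s, if anything falls off the work surface, if the arm or the gripper's body presses on something with over 40 N, if the wrist force passes 120 N, or if a joint passes its speed limit or range.

## Robot

A 6-joint arm with a two-finger parallel gripper is mounted at the origin on a cart in front of the work surface, level with it; the furniture and walls round the work are solid. World frame = base frame: x ahead of the robot, y to its left, z up, the work surface at z = 0. Lengths are in mm, angles in rad, forces in N, time in s.
With the tool pointing down it reaches from about 350 to 875 mm from the base axis. Payload 4.2 kg.
Tool frame: the origin (TCP) lies between the finger pads; the fingertips stand 25 mm ahead of it and the grasp point (between the pads) lies 6 mm ahead of it; z points along the fingers, y is the line along which they close (so a half turn about z gives the same grasp; the last joint's range is limited). The gripper opens to 85 mm and grips with 20 to 120 N. Pads are 22 mm wide; open, the fingers measure 114 mm over their backs; the gripper's body (76 mm by 85 mm) begins 54 mm behind the grasp point. The pads swing forward as they close: fully open they stand 13 mm farther back than shut.
Start: joints at [1.503, 0.385, 0.008, 0, -1.194, -0.259], TCP at [200.601, 591.911, 256.312] pointing down, gripper open.
Joint ranges: [-3.14, 3.14], [-1.21, 2.06], [-1.07, 1.41], [-3.16, 2.05], [-2.99, -0.16], [-3.1, 3.1]. Speed limits (rad/s): [2.79, 2.79, 3.14, 3.14, 3.14, 3.14].

## Interface

Orientations are given as a unit quaternion [x, y, z, w].
In Python, from bench import read_state, get_image, job_done gives the robot as it stands.
- The arm moves only by the tool play_rows, never from a script. Its argument "series" is a list of rows, each a list of 6 numbers: the shift along the world's x, y, z in mm, then the turn, a rotation vector about the world's x, y, z in units of 6 degrees (1.0 is 6 degrees). A call has 1 to 20 rows; each row shifts and turns the commanded pose from where the row before left it; what a row does not reach is not made up. A row lasts 1/12 s, in which the tool goes at most 41.7 mm and 7.16 degrees, less where a joint would pass 70% of its speed; a pose out of reach is approached as far as the arm can. A call is refused whole if a number of a shift passes 41.7 or a number of a turn 1, either way. A call with a gripper value outside its range is refused whole. "gripper" is the opening, from 0 (shut) to 1 (fully open), set as the call begins (left out, the last holds). The fingers move at their own pace and stop on an object; the grip force is fixed at half the most. Time passes only in rows, so rows that do not move let the fingers close. It gives the time, the measured TCP pose, the force, the opening and the grip force at its end, in the units of the state.
- read_state(): the state, without advancing time (a new reading comes with each control period).
- get_image(name): name is "scene" or "top" or "wrist"; returns a dict with "image" (400x640x3 uint8, red, green, blue), "fx", "fy", "cx", "cy" (pixels), "eye" and "rotation" of the camera in the world. Camera axes: x right, y down, z forward; pixel columns grow to the right and rows downward; lengths in mm; the calibration is good to about 2 mm. A picture is of the moment at which its call begins. There is no depth.
- job_done(): hands the job in; it is judged then, once.
The state is a dict: "clock": time; "joints": joint angles; "joint_vel": joint speeds; "joint_efforts": joint torques, N m; "position": TCP position; "ee_rot": TCP orientation; "contact_force": force on the tool from outside, world axes, zero at the start; "wrist_torque": the same for the moment, N m; "gripper_width": finger opening in mm; "grasp_force": force on a finger pad.
Only numpy, scipy, OpenCV 4.12 (cv2) and the standard library are available. Lean on these libraries where they do the work, as an engineer would, in place of code of your own. Each camera call takes 0.05 s, during which the arm holds its last target. There are 200 camera calls.

## Working session

There is one attempt and no reset: what is moved stays moved. The work goes in short steps, Python scripts to look and compute and a tool call to move; the robot and the scene stay as the last step left them, time stands still between calls to the robot, and variables do not carry over. Pictures are saved under pics/ and viewed, at most 10 in all, crops included, and the job is handed in when it is done.

Besides the shell and the picture viewer there is one more tool, called after ">>>" by a JSON object that holds its "api" and its "payload", one argument or row to a line. play_rows: Moves the arm, as the interface text tells. Its arguments: {"type":"object","properties":{"series":{"type":"array","items":{"type":"array","items":{"type":"number"}}},"gripper":{"type":"number"}},"required":["series"]}

```bash
mkdir -p pics
cat > h.py <<'E'
import numpy as np,cv2
from bench import read_state,get_image,job_done
def snap(n,f):
    d=get_image(n); cv2.imwrite('pics/'+f+'.png',d['image'][...,::-1]); np.save('pics/'+f+'.npy',{k:v for k,v in d.items()},allow_pickle=True); return d
def load(f): return np.load('pics/'+f+'.npy',allow_pickle=True).item()
def ray(d,u,v,z):
    R=np.array(d['rotation']).reshape(3,3); r=R@np.array([(u-d['cx'])/d['fx'],(v-d['cy'])/d['fy'],1]); e=np.array(d['eye']); return e+r*(z-e[2])/r[2]
E
python3 - <<'E'
from h import *
for n in('top','scene'):
    d=snap(n,n+'1'); print(d['fx'],d['eye'],np.round(d['rotation'],3).tolist())
print(read_state())
E
```

```text
361.0757653529526 [448.87519635 107.64101258 899.495565  ] [0.707, -0.706, 0.013, -0.035]
421.4403880588318 [ 126.71368845 -433.66071948  603.13143502] [0.854, -0.273, 0.137, -0.421]
{'clock': 0.1, 'joints': array([ 1.50260155e+00,  3.85492636e-01,  6.76826088e-03, -4.22330255e-04,
       -1.19401155e+00, -2.58613176e-01]), 'joint_vel': array([ 0.00194003, -0.001408  ,  0.00309411,  0.00029241,  0.00016253,
        0.00319214]), 'joint_efforts': array([ 9.06387959e-04, -3.93317056e+01,  1.88929081e+01,  4.19794276e+00,
       -2.59431559e-03,  6.66743077e-06]), 'position': array([200.46358597, 591.48222237, 255.32723387]), 'ee_rot': array([ 9.86666093e-01, -1.62754542e-01, -1.03193807e-04,  9.84064609e-04]), 'contact_force': array([-1.04308753,  0.17786707,  0.43773324]), 'wrist_torque': array([-0.02260374, -0.02126533, -0.00703944]), 'grasp_force': 0.0, 'gripper_width': 85.3485957983195}
```

View pics/top1.png

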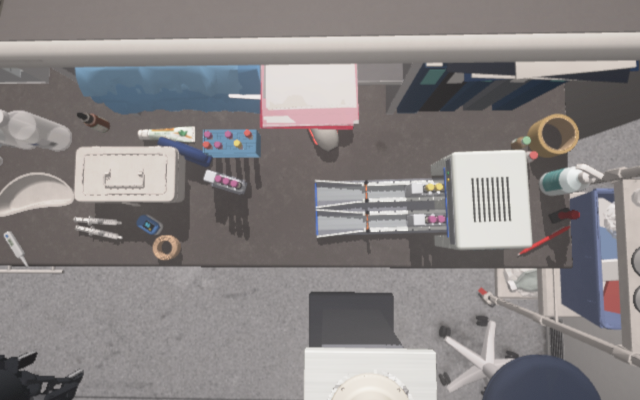

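View pics/scene1.png

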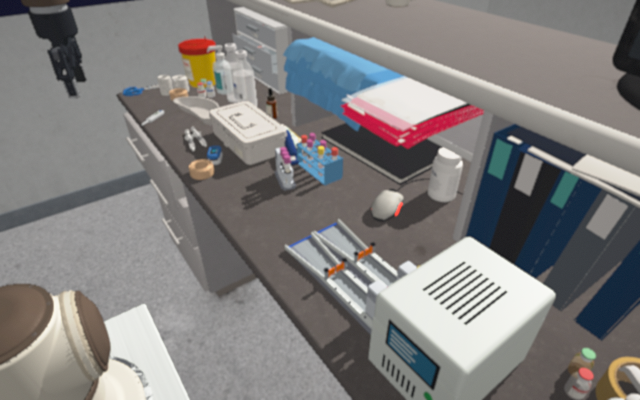

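The top view shows the loose rack at about (225,181), the feeder with its mouth at about x=317 and its flaps at about x=366. The purple rack is in the lower lane at (430,219) and the yellow one in the upper lane. The rotation comes as a quaternion, so I'll fix the helper and enlarge.

```bash
sed -i "s/R=np.array(d\['rotation'\]).reshape(3,3)/R=Rotation.from_quat(d['rotation']).as_matrix()/; 1a from scipy.spatial.transform import Rotation" h.py
python3 - <<'E'
from h import *
im=cv2.imread('pics/top1.png')
a=cv2.resize(im[150:210,190:270],None,fx=10,fy=10,interpolation=cv2.INTER_CUBIC)[:300*2]
b=cv2.resize(im[170:245,305:455],None,fx=5.3,fy=5.3,interpolation=cv2.INTER_CUBIC)
cv2.imwrite('pics/a.png',a);cv2.imwrite('pics/b.png',b);print(a.shape,b.shape)
d=load('top1')
for p in [(225,181,80),(366,193,39),(366,216,39),(317,208,15)]: print(p,ray(d,*p).round(1))
E
```

```text
(600, 800, 3) (398, 795, 3)
(225, 181, 80) [554.7 339.7  80. ]
(366, 193, 39) [530.9  11.9  39. ]
(366, 216, 39) [476.1  12.2  39. ]
(317, 208, 15) [496.2 129.2  15. ]
```

View pics/a.png

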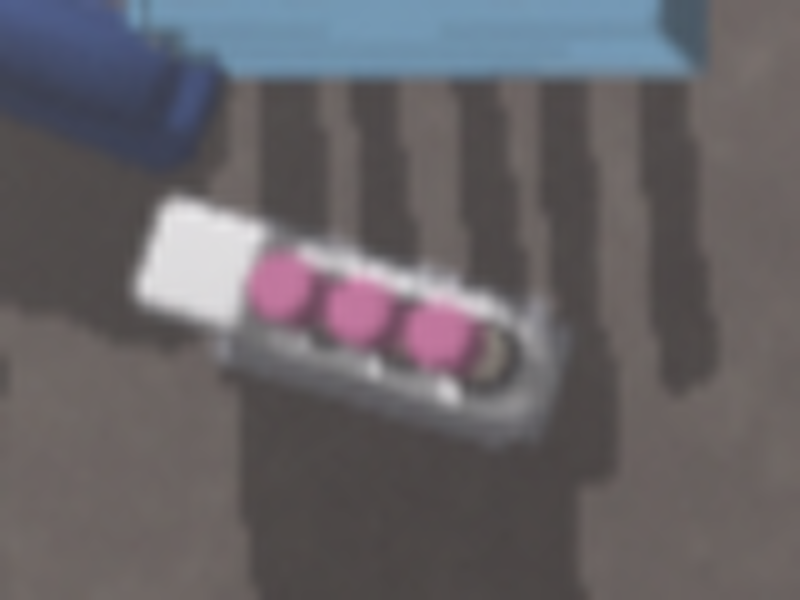

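View pics/b.png

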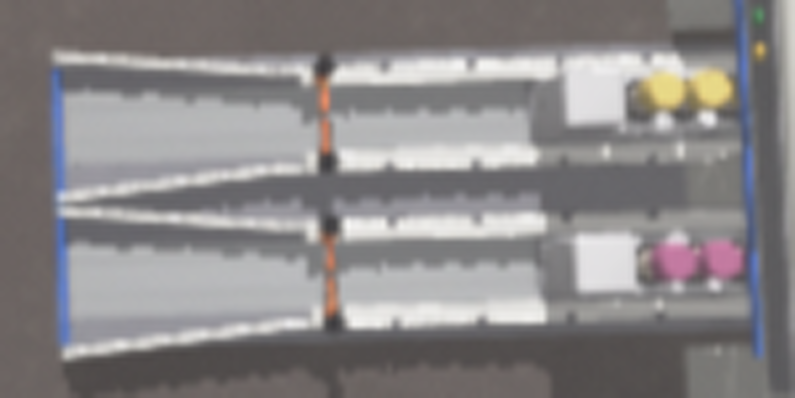

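Crop a shows the grip block's white top with corners (172,195),(265,235),(230,328),(137,292) and the nose to the lower right. Crop b shows the flap posts at (323,65),(327,161),(330,226),(334,322). The purple rack is in the lower lane (lane b), with its tail well inside.

Run:
```python
from h import *
d=load('top1')
c=np.array([ray(d,190+u/10,150+v/10,72) for u,v in[(172,195),(265,235),(230,328),(137,292)]])
print(c.round(1),c.mean(0),np.linalg.norm(np.diff(c,axis=0),axis=1))
n=(c[1]+c[2]-c[0]-c[3]);print('rack yaw',np.degrees(np.arctan2(n[1],n[0])))
caps=np.array([ray(d,190+u/10,150+v/10,90) for u,v in[(283,285),(358,312),(438,335)]]);print(caps.round(1)); k=caps[2]-caps[0];print(np.degrees(np.arctan2(k[1],k[0])))
p=np.array([ray(d,305+u/5.3,170+v/5.3,39) for u,v in[(323,65),(327,161),(330,226),(334,322)]])
print(p.round(1)); y=p[0]-p[3]; print('feeder yaw',np.degrees(np.arctan2(-y[0],y[1])),np.linalg.norm(y), p.mean(0))
t=np.array([ray(d,305+u/5.3,170+v/5.3,72) for u,v in[(578,235),(638,235),(638,291),(578,293)]])
print('purple block',t.mean(0))
m=np.array([ray(d,305+u/5.3,170+v/5.3,15) for u,v in[(55,58),(60,200),(62,212),(66,352)]]);print(m.round(1))
s=read_state();R=Rotation.from_quat(s['ee_rot']).as_matrix();print(R.round(3))
# wall ends for lane direction
```

```text
[[582.8 384.5  72. ]
 [573.3 362.3  72. ]
 [551.5 370.1  72. ]
 [560.  392.2  72. ]] [566.89350004 377.25736593  72.        ] [24.04765936 23.14024611 23.63796712]
rack yaw -112.0486090078197
[[559.1 352.4  90. ]
 [552.9 335.1  90. ]
 [547.7 316.6  90. ]]
-107.77793982762164
[[556.7  11.8  39. ]
 [513.3  10.3  39. ]
 [484.1   9.2  39. ]
 [441.2   7.7  39. ]]
feeder yaw -87.92962657005074 115.53123661799879 [498.83426619   9.75725917  39.        ]
purple block [ 466.94499164 -105.51803548   72.        ]
[[563.  133.4  15. ]
 [496.9 130.8  15. ]
 [491.3 129.9  15. ]
 [426.8 127.9  15. ]]
[[ 0.947 -0.321 -0.001]
 [-0.321 -0.947 -0.002]
 [ 0.     0.002 -1.   ]]
```

>>> {"api": "play_rows", "payload": {
  "series": [
    [20.4, -11.9, -3, 0, 0, -0.83],
    [20.4, -11.9, -3, 0, 0, -0.83],
    [20.4, -11.9, -3, 0, 0, -0.83],
    [20.4, -11.9, -3, 0, 0, -0.83],
    [20.4, -11.9, -3, 0, 0, -0.83],
    [20.4, -11.9, -3, 0, 0, -0.83],
    [20.4, -11.9, -3, 0, 0, -0.83],
    [20.4, -11.9, -3, 0, 0, -0.83],
    [20.4, -11.9, -3, 0, 0, -0.83],
    [20.4, -11.9, -3, 0, 0, -0.83],
    [20.4, -11.9, -3, 0, 0, -0.83],
    [20.4, -11.9, -3, 0, 0, -0.83],
    [20.4, -11.9, -3, 0, 0, -0.83],
    [20.4, -11.9, -3, 0, 0, -0.83],
    [20.4, -11.9, -3, 0, 0, -0.83],
    [20.4, -11.9, -3, 0, 0, -0.83],
    [20.4, -11.9, -3, 0, 0, -0.83],
    [20.4, -11.9, -3, 0, 0, -0.83],
    [0, 0, 0, 0, 0, 0],
    [0, 0, 0, 0, 0, 0]
  ],
  "gripper": 0.6
}}

```text
clock: 1.77
position: [568.3, 376.6, 201.0]
ee_rot: [-0.585, 0.811, -0.0, -0.001]
contact_force: [0.1, -0.1, 0.6]
gripper_width: 51.6
grasp_force: 0.0
```

Run:
```python
from h import *
d=snap('wrist','w1'); s=read_state()
print(s['position'].round(1),s['joints'].round(2),s['contact_force'].round(2),s['gripper_width'],Rotation.from_quat(s['ee_rot']).as_matrix().round(3).tolist(),d['eye'])
```

```text
[567.7 377.2 201.5] [ 0.82  0.52  0.09 -0.   -1.14 -1.14] [ 0.46  0.23 -0.18] 50.96264912663828 [[-0.315, -0.949, -0.001], [-0.949, 0.315, -0.001], [0.001, 0.001, -1.0]] [543.30122433 300.69333127 317.4615002 ]
```

View pics/w1.png

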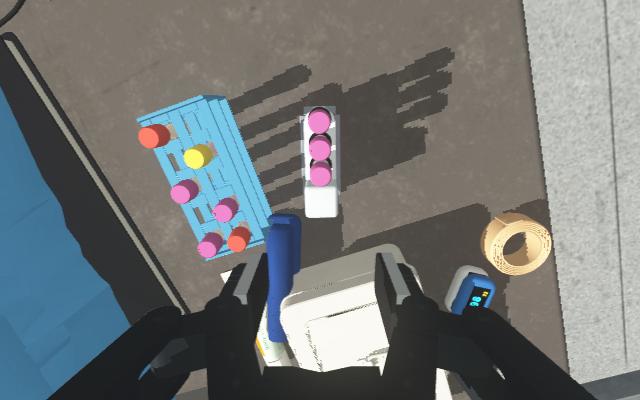

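The wrist view shows the loose rack with its grip block top at about (305..338, 188..217) and caps at (319,121) to (320,173). The box and pen lie under the fingers by parallax.

Run:
```python
from h import *
d=load('w1')
c=np.array([ray(d,u,v,72) for u,v in[(305,188),(338,188),(338,217),(306,217)]]);print(c.round(1),c.mean(0),np.linalg.norm(np.diff(c,axis=0),axis=1))
k=np.array([ray(d,u,v,90) for u,v in[(319,121),(320,173)]]);print(k,np.degrees(np.arctan2(*(k[0]-k[1])[[1,0]])))
print('box top/pen',[ray(d,u,v,z)[:2].round() for u,v,z in[(283,215,30),(283,215,80),(385,247,60),(385,247,80),(268,238,70)]])
```

```text
[[576.3 360.2  72. ]
 [551.8 368.4  72. ]
 [559.1 391.4  72. ]
 [583.5 383.2  72. ]] [567.66165641 375.81649561  72.        ] [25.75226722 24.11735211 25.69623469]
[[549.23661773 314.42685542  90.        ]
 [560.03345018 348.80828476  90.        ]] -107.43390202315518
box top/pen [array([610., 389.]), array([599., 373.]), array([530., 435.]), array([531., 425.]), array([620., 391.])]
```

Run:
```python
from h import *
d=load('w1');t=load('top1')
for z in(10,30,50,70,90): print(z,[ray(d,u,v,z)[:2].round() for u,v in[(283,215),(300,216),(268,238)]],[ray(t,190+u/10,150+v/10,z)[:2].round() for u,v in[(222,75),(180,168),(145,10)]])
```

```text
10 [array([615., 395.]), array([599., 401.]), array([638., 413.])] [array([623., 393.]), array([600., 403.]), array([640., 413.])]
30 [array([610., 389.]), array([595., 395.]), array([632., 406.])] [array([619., 387.]), array([596., 397.]), array([636., 406.])]
50 [array([606., 383.]), array([592., 388.]), array([626., 399.])] [array([615., 380.]), array([593., 390.]), array([631., 399.])]
70 [array([601., 376.]), array([588., 382.]), array([620., 391.])] [array([611., 374.]), array([589., 383.]), array([627., 393.])]
90 [array([596., 370.]), array([584., 375.]), array([614., 384.])] [array([608., 368.]), array([586., 377.]), array([623., 386.])]
```

Run:
```python
from h import *
im=cv2.imread('pics/scene1.png')
cv2.imwrite('pics/c.png',cv2.resize(im[120:200,250:350],None,fx=7,fy=7,interpolation=cv2.INTER_CUBIC))
t=load('top1');s=load('scene1');R=Rotation.from_quat(s['rotation']).as_matrix()
for z in(0,10,30,50,70,90):
  for u,v in[(222,75),(180,168)]:
    q=R.T@(ray(t,190+u/10,150+v/10,z)-np.array(s['eye'])); px=s['fx']*q[:2]/q[2]+[s['cx'],s['cy']]; print(z,(u,v),((px-[250,120])*7).round())
```

```text
0 (222, 75) [324. 309.]
0 (180, 168) [257. 316.]
10 (222, 75) [323. 291.]
10 (180, 168) [256. 299.]
30 (222, 75) [321. 256.]
30 (180, 168) [255. 264.]
50 (222, 75) [320. 220.]
50 (180, 168) [254. 227.]
70 (222, 75) [318. 183.]
70 (180, 168) [252. 189.]
90 (222, 75) [316. 144.]
90 (180, 168) [251. 150.]
```

View pics/c.png

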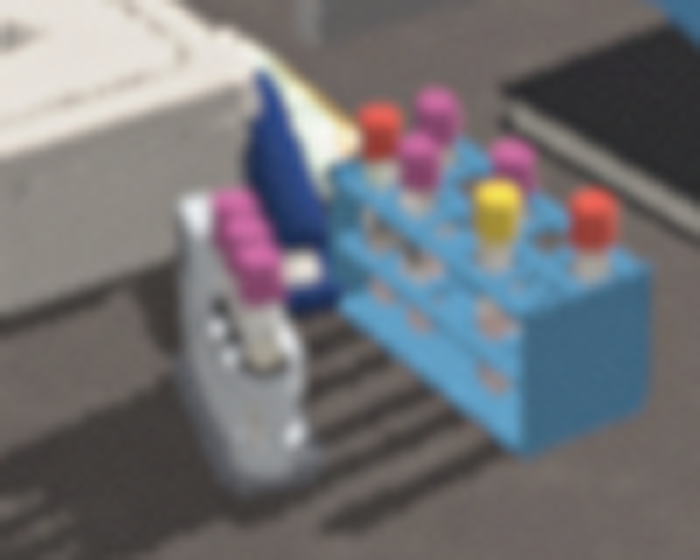

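The blue holder lies low (about 35 mm) beside the stand and the fingertips stay above it, so I can descend and grip.

>>> {"api": "play_rows", "payload": {
  "series": [
    [-0.2, -2.2, -10, 0, 0, 0.15],
    [0, 0, -14, 0, 0, 0],
    [0, 0, -14, 0, 0, 0],
    [0, 0, -14, 0, 0, 0],
    [0, 0, -14, 0, 0, 0],
    [0, 0, -14, 0, 0, 0],
    [0, 0, -14, 0, 0, 0],
    [0, 0, -14, 0, 0, 0],
    [0, 0, -12, 0, 0, 0],
    [0, 0, -9, 0, 0, 0],
    [0, 0, -5, 0, 0, 0],
    [0, 0, 0, 0, 0, 0],
    [0, 0, 0, 0, 0, 0]
  ]
}}

```text
clock: 2.9
position: [567.7, 375.8, 68.5]
ee_rot: [-0.592, 0.806, -0.0, 0.0]
contact_force: [-0.3, -0.2, 1.1]
gripper_width: 51.6
grasp_force: 0.0
```

>>> {"api": "play_rows", "payload": {
  "series": [
    [0, 0, 0, 0, 0, 0],
    [0, 0, 0, 0, 0, 0],
    [0, 0, 0, 0, 0, 0],
    [0, 0, 0, 0, 0, 0],
    [0, 0, 0, 0, 0, 0],
    [0, 0, 0, 0, 0, 0],
    [0, 0, 0, 0, 0, 0],
    [0, 0, 0, 0, 0, 0]
  ],
  "gripper": 0
}}

```text
clock: 3.57
position: [568.3, 376.0, 69.5]
ee_rot: [-0.592, 0.806, -0.0, 0.001]
contact_force: [0.0, -0.1, 5.5]
gripper_width: 25.0
grasp_force: 60.0
```

>>> {"api": "play_rows", "payload": {
  "series": [
    [0, 0, 5, 0, 0, 0],
    [0, 0, 10, 0, 0, 0],
    [0, 0, 12, 0, 0, 0],
    [0, 0, 12, 0, 0, 0],
    [0, 0, 8, 0, 0, 0],
    [0, 0, 3, 0, 0, 0],
    [0, 0, 0, 0, 0, 0]
  ]
}}

```text
clock: 4.15
position: [568.0, 375.9, 120.0]
ee_rot: [-0.592, 0.806, 0.0, 0.001]
contact_force: [-0.1, 0.2, -2.4]
gripper_width: 25.0
grasp_force: 59.0
```

>>> {"api": "play_rows", "payload": {
  "series": [
    [-3.1, -8, 0, 0, 0, 0.18],
    [-6.06, -14.9, 0, 0, 0, 0.18],
    [-6.06, -14.9, 0, 0, 0, 0.18],
    [-6.06, -14.9, 0, 0, 0, 0.18],
    [-6.06, -14.9, 0, 0, 0, 0.18],
    [-6.06, -14.9, 0, 0, 0, 0.18],
    [-6.06, -14.9, 0, 0, 0, 0.18],
    [-6.06, -14.9, 0, 0, 0, 0.18],
    [-6.06, -14.9, 0, 0, 0, 0.18],
    [-6.06, -14.9, 0, 0, 0, 0.18],
    [-6.06, -14.9, 0, 0, 0, 0.18],
    [-6.06, -14.9, 0, 0, 0, 0.18],
    [-6.06, -14.9, 0, 0, 0, 0.18],
    [-6.06, -14.9, 0, 0, 0, 0.18],
    [-6.06, -14.9, 0, 0, 0, 0.18],
    [-6.06, -14.9, 0, 0, 0, 0.18],
    [-6.06, -14.9, 0, 0, 0, 0.18],
    [-6.06, -14.9, 0, 0, 0, 0.18],
    [-3, -7, 0, 0, 0, 0],
    [0, 0, 0, 0, 0, 0]
  ]
}}

```text
clock: 5.82
position: [456.9, 105.4, 117.9]
ee_rot: [0.719, -0.695, -0.0, 0.001]
contact_force: [0.7, -0.4, -2.0]
gripper_width: 25.0
grasp_force: 59.1
```

Run:
```python
from h import *
d=snap('wrist','w2'); s=read_state()
print(s['position'].round(1),s['joints'].round(2),s['contact_force'].round(2),s['gripper_width'],Rotation.from_quat(s['ee_rot']).as_matrix().round(3).tolist())
```

```text
[458.  106.5 118.2] [ 0.58  0.28 -0.55  0.   -0.74 -0.54] [ 0.22  1.14 -2.14] 24.862335849629527 [[0.033, -0.999, -0.0], [-0.999, -0.033, -0.0], [0.0, 0.0, -1.0]]
```

View pics/w2.png

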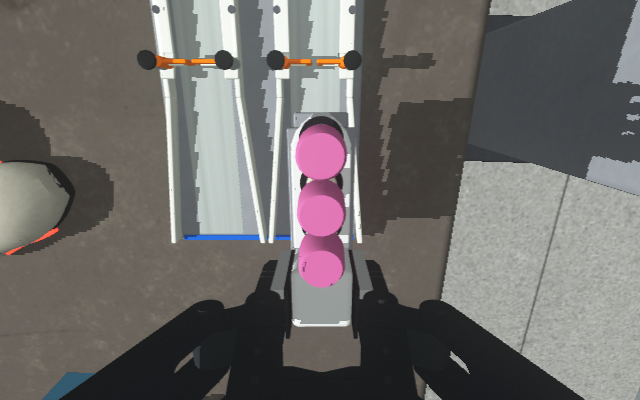

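The wrist view shows the rack held straight. The lane b posts are at (276,60) and (353,60), lane a's at (147,60) and (224,60), and the mouth wall ends at (175,241) and (358,241).

Run:
```python
from h import *
d=load('w2')
p=np.array([ray(d,u,v,39) for u,v in[(147,60),(224,60),(276,60),(353,60)]]);print(p.round(1),p.mean(0),(p[2]+p[3])/2,np.degrees(np.arctan2(*(p[0]-p[3])[[1,0]])))
w=np.array([ray(d,u,v,15) for u,v in[(175,241),(263,241),(358,241)]]);print(w.round(1))
f=np.array([ray(d,u,v,52+z-0) for u,v,z in[(287,128,5),(352,128,5),(322,113,5)]]);print('foot',f.round(1))
c=np.array([ray(d,u,v,142) for u,v in[(320,152),(321,209)]]);print('caps',c.round(1))
```

```text
[[555.8   8.9  39. ]
 [513.3   7.5  39. ]
 [484.6   6.6  39. ]
 [442.1   5.1  39. ]] [498.97023067   7.02556306  39.        ] [463.39801152   5.85129144  39.        ] 1.890699714378082
[[563.1 129.2  15. ]
 [498.5 127.2  15. ]
 [428.7 125.   15. ]]
foot [[476.8  41.5  57. ]
 [442.2  40.4  57. ]
 [458.4  33.2  57. ]]
caps [[459.1  40.2 142. ]
 [458.3  57.3 142. ]]
```

>>> {"api": "play_rows", "payload": {
  "series": [
    [1, 0, -6, 0, 0, 0],
    [1, 0, -8, 0, 0, 0],
    [0, 0, -8, 0, 0, 0],
    [0, 0, -8, 0, 0, 0],
    [0, 0, -6, 0, 0, 0],
    [0, 0, -4, 0, 0, 0],
    [0, 0, 0, 0, 0, 0],
    [0, 0, 0, 0, 0, 0]
  ]
}}

```text
clock: 6.53
position: [460.5, 107.2, 78.0]
ee_rot: [0.719, -0.695, -0.0, 0.0]
contact_force: [0.7, -0.2, -2.1]
gripper_width: 25.1
grasp_force: 59.0
```

>>> {"api": "play_rows", "payload": {
  "series": [
    [0, 0, -1, 0, 0, 0],
    [0, 0, -1, 0, 0, 0],
    [0, 0, -1, 0, 0, 0],
    [0, 0, 0, 0, 0, 0]
  ]
}}

```text
clock: 6.87
position: [460.5, 107.2, 75.4]
ee_rot: [0.719, -0.695, 0.0, -0.0]
contact_force: [0.3, -1.0, -2.3]
gripper_width: 25.1
grasp_force: 59.0
```

>>> {"api": "play_rows", "payload": {
  "series": [
    [0, 0, -0.6, 0, 0, 0],
    [0, 0, 0, 0, 0, 0],
    [0, 0, 0, 0, 0, 0]
  ]
}}

```text
clock: 7.12
position: [460.5, 107.2, 74.8]
ee_rot: [0.719, -0.695, 0.0, -0.0]
contact_force: [-0.2, 0.3, -2.3]
gripper_width: 25.0
grasp_force: 59.0
```

>>> {"api": "play_rows", "payload": {
  "series": [
    [0, 0, -0.5, 0, 0, 0],
    [0, 0, 0, 0, 0, 0],
    [0, 0, 0, 0, 0, 0]
  ]
}}

```text
clock: 7.37
position: [460.6, 107.3, 74.4]
ee_rot: [0.719, -0.695, 0.0, -0.0]
contact_force: [-0.7, 0.2, 1.4]
gripper_width: 25.1
grasp_force: 59.2
```

>>> {"api": "play_rows", "payload": {
  "series": [
    [0, 0, -0.5, 0, 0, 0],
    [0, 0, 0, 0, 0, 0],
    [0, 0, 0, 0, 0, 0]
  ]
}}

```text
clock: 7.62
position: [460.6, 107.2, 74.4]
ee_rot: [0.719, -0.695, 0.0, -0.0]
contact_force: [-1.7, -0.3, 5.9]
gripper_width: 24.9
grasp_force: 60.1
```

>>> {"api": "play_rows", "payload": {
  "series": [
    [0, 0, -0.5, 0, 0, 0],
    [0, 0, 0, 0, 0, 0],
    [0, 0, 0, 0, 0, 0]
  ]
}}

```text
clock: 7.87
position: [460.6, 107.3, 74.4]
ee_rot: [0.719, -0.695, 0.0, -0.0]
contact_force: [-2.7, 0.2, 9.2]
gripper_width: 25.3
grasp_force: 60.7
```

>>> {"api": "play_rows", "payload": {
  "series": [
    [0, 0, -0.0, 0, 0, 0],
    [0, 0, 0.9, 0, 0, 0],
    [0.05, -1.4, 0, 0, 0, 0],
    [0.05, -1.4, 0, 0, 0, 0],
    [0.05, -1.4, 0, 0, 0, 0],
    [0.05, -1.4, 0, 0, 0, 0],
    [0.05, -1.4, 0, 0, 0, 0],
    [0.05, -1.4, 0, 0, 0, 0],
    [0.05, -1.4, 0, 0, 0, 0],
    [0.05, -1.4, 0, 0, 0, 0],
    [0.05, -1.4, 0, 0, 0, 0],
    [0.05, -1.4, 0, 0, 0, 0],
    [0.05, -1.4, 0, 0, 0, 0],
    [0.05, -1.4, 0, 0, 0, 0],
    [0.05, -1.4, 0, 0, 0, 0]
  ]
}}

```text
clock: 9.12
position: [461.5, 89.2, 74.4]
ee_rot: [0.719, -0.695, 0.0, -0.001]
contact_force: [-0.5, 4.5, 5.4]
gripper_width: 25.1
grasp_force: 59.9
```

>>> {"api": "play_rows", "payload": {
  "series": [
    [0.05, -1.4, 0, 0, 0, 0],
    [0.05, -1.4, 0, 0, 0, 0],
    [0.05, -1.4, 0, 0, 0, 0],
    [0.05, -1.4, 0, 0, 0, 0],
    [0.05, -1.4, 0, 0, 0, 0],
    [0.05, -1.4, 0, 0, 0, 0]
  ]
}}

```text
clock: 9.62
position: [461.8, 80.8, 74.4]
ee_rot: [0.719, -0.695, 0.0, -0.0]
contact_force: [0.8, 4.3, 4.7]
gripper_width: 24.7
grasp_force: 59.9
```

>>> {"api": "play_rows", "payload": {
  "series": [
    [0.05, -1.3, 0.3, 0, 0, 0],
    [0.05, -1.3, 0, 0, 0, 0],
    [0.05, -1.3, 0, 0, 0, 0],
    [0.05, -1.3, 0, 0, 0, 0],
    [0.05, -1.3, 0, 0, 0, 0],
    [0.05, -1.3, 0, 0, 0, 0]
  ]
}}

```text
clock: 10.12
position: [461.9, 73.0, 74.4]
ee_rot: [0.719, -0.695, -0.0, -0.0]
contact_force: [-0.4, 5.2, 4.5]
gripper_width: 24.7
grasp_force: 59.9
```

>>> {"api": "play_rows", "payload": {
  "series": [
    [0.05, -1.3, 0, 0, 0, 0],
    [0.05, -1.3, 0, 0, 0, 0],
    [0.05, -1.3, 0, 0, 0, 0],
    [0.05, -1.3, 0, 0, 0, 0],
    [0.05, -1.3, 0, 0, 0, 0],
    [0.05, -1.3, 0, 0, 0, 0]
  ]
}}

```text
clock: 10.62
position: [462.5, 65.7, 74.5]
ee_rot: [0.719, -0.695, 0.0, -0.001]
contact_force: [-0.5, 7.4, 2.7]
gripper_width: 25.1
grasp_force: 59.9
```

>>> {"api": "play_rows", "payload": {
  "series": [
    [0.05, -1.3, 0, 0, 0, 0],
    [0.05, -1.3, 0, 0, 0, 0],
    [0.05, -1.3, 0, 0, 0, 0],
    [0.05, -1.3, 0, 0, 0, 0],
    [0.05, -1.3, 0, 0, 0, 0],
    [0.05, -1.3, 0, 0, 0, 0]
  ]
}}

```text
clock: 11.12
position: [462.7, 57.8, 74.4]
ee_rot: [0.719, -0.695, 0.0, -0.001]
contact_force: [0.1, 7.4, 4.0]
gripper_width: 25.1
grasp_force: 59.9
```

>>> {"api": "play_rows", "payload": {
  "series": [
    [0.05, -1.5, 0, 0, 0, 0],
    [0.05, -1.5, 0, 0, 0, 0],
    [0.05, -1.5, 0, 0, 0, 0],
    [0.05, -1.5, 0, 0, 0, 0],
    [0.05, -1.5, 0, 0, 0, 0],
    [0.05, -1.5, 0, 0, 0, 0],
    [0.05, -1.5, 0, 0, 0, 0],
    [0.05, -1.5, 0, 0, 0, 0],
    [0.05, -1.5, 0, 0, 0, 0],
    [0.05, -1.5, 0, 0, 0, 0]
  ]
}}

```text
clock: 11.95
position: [462.9, 42.3, 74.4]
ee_rot: [0.719, -0.695, -0.0, -0.0]
contact_force: [-0.2, 6.1, 4.4]
gripper_width: 25.2
grasp_force: 59.9
```

>>> {"api": "play_rows", "payload": {
  "series": [
    [0.05, -1.5, 0, 0, 0, 0],
    [0.05, -1.5, 0, 0, 0, 0],
    [0.05, -1.5, 0, 0, 0, 0],
    [0.05, -1.5, 0, 0, 0, 0],
    [0.05, -1.5, 0, 0, 0, 0],
    [0.05, -1.5, 0, 0, 0, 0],
    [0.05, -1.5, 0, 0, 0, 0],
    [0.05, -1.5, 0, 0, 0, 0],
    [0.05, -1.5, 0, 0, 0, 0],
    [0.05, -1.5, 0, 0, 0, 0]
  ]
}}

```text
clock: 12.78
position: [463.3, 27.3, 74.4]
ee_rot: [0.719, -0.695, -0.0, -0.0]
contact_force: [0.1, 4.7, 4.8]
gripper_width: 25.0
grasp_force: 59.9
```

>>> {"api": "play_rows", "payload": {
  "series": [
    [0.05, -1.5, 0, 0, 0, 0],
    [0.05, -1.5, 0, 0, 0, 0],
    [0.05, -1.5, 0, 0, 0, 0],
    [0.05, -1.5, 0, 0, 0, 0],
    [0.05, -1.5, 0, 0, 0, 0],
    [0.05, -1.5, 0, 0, 0, 0],
    [0.05, -1.5, 0, 0, 0, 0],
    [0.05, -1.5, 0, 0, 0, 0],
    [0.05, -1.5, 0, 0, 0, 0],
    [0.05, -1.5, 0, 0, 0, 0]
  ]
}}

```text
clock: 13.62
position: [463.8, 12.3, 74.4]
ee_rot: [0.719, -0.695, -0.0, -0.0]
contact_force: [-0.0, 5.3, 3.7]
gripper_width: 25.1
grasp_force: 59.9
```

>>> {"api": "play_rows", "payload": {
  "series": [
    [0.05, -1.5, 0, 0, 0, 0],
    [0.05, -1.5, 0, 0, 0, 0],
    [0.05, -1.5, 0, 0, 0, 0],
    [0.05, -1.5, 0, 0, 0, 0],
    [0.05, -1.5, 0, 0, 0, 0],
    [0.05, -1.5, 0, 0, 0, 0],
    [0.05, -1.5, 0, 0, 0, 0],
    [0.05, -1.5, 0, 0, 0, 0],
    [0.05, -1.5, 0, 0, 0, 0],
    [0.05, -1.5, 0, 0, 0, 0]
  ]
}}

```text
clock: 14.45
position: [464.2, -2.7, 74.4]
ee_rot: [0.719, -0.695, -0.0, -0.0]
contact_force: [-0.6, 4.7, 4.1]
gripper_width: 25.0
grasp_force: 59.9
```

>>> {"api": "play_rows", "payload": {
  "series": [
    [0.05, -1.3, 0.3, 0, 0, 0],
    [0.05, -1.3, 0, 0, 0, 0],
    [0.05, -1.3, 0, 0, 0, 0],
    [0.05, -1.3, 0, 0, 0, 0],
    [0.05, -1.3, 0, 0, 0, 0],
    [0.05, -1.3, 0, 0, 0, 0],
    [0.05, -1.3, 0, 0, 0, 0],
    [0.05, -1.3, 0, 0, 0, 0]
  ]
}}

```text
clock: 15.12
position: [464.3, -13.5, 74.4]
ee_rot: [0.719, -0.695, -0.0, 0.001]
contact_force: [-0.9, 2.5, -0.9]
gripper_width: 24.8
grasp_force: 59.5
```

>>> {"api": "play_rows", "payload": {
  "series": [
    [0, 0, 0, 0, 0, 0],
    [0, 0, 0, 0, 0, 0]
  ]
}}

```text
clock: 15.28
position: [464.3, -13.7, 74.4]
ee_rot: [0.719, -0.695, -0.0, 0.001]
contact_force: [0.9, 0.2, -1.3]
gripper_width: 25.1
grasp_force: 59.2
```

>>> {"api": "play_rows", "payload": {
  "series": [
    [0, 0.4, 0, 0, 0, 0],
    [0, 0, 0, 0, 0, 0]
  ]
}}

```text
clock: 15.45
position: [464.1, -13.4, 74.4]
ee_rot: [0.719, -0.695, -0.0, 0.001]
contact_force: [-0.3, -1.5, -1.6]
gripper_width: 24.8
grasp_force: 59.2
```

>>> {"api": "play_rows", "payload": {
  "series": [
    [0, 0.4, 0, 0, 0, 0],
    [0, 0, 0, 0, 0, 0]
  ]
}}

```text
clock: 15.62
position: [463.9, -13.0, 74.5]
ee_rot: [0.719, -0.695, -0.0, 0.001]
contact_force: [-0.1, -2.6, -1.8]
gripper_width: 24.8
grasp_force: 59.2
```

>>> {"api": "play_rows", "payload": {
  "series": [
    [0.03, -1, 0, 0, 0, 0],
    [0.03, -1, 0, 0, 0, 0],
    [0.03, -1, 0, 0, 0, 0],
    [0.03, -1, 0, 0, 0, 0],
    [0.03, -1, 0, 0, 0, 0]
  ]
}}

```text
clock: 16.03
position: [465.1, -17.2, 74.7]
ee_rot: [0.719, -0.695, 0.0, -0.0]
contact_force: [0.2, 1.6, -2.4]
gripper_width: 25.3
grasp_force: 59.1
```

>>> {"api": "play_rows", "payload": {
  "series": [
    [0.03, -1, 0, 0, 0, 0],
    [0.03, -1, 0, 0, 0, 0],
    [0.03, -1, 0, 0, 0, 0],
    [0.03, -1, 0, 0, 0, 0],
    [0.03, -1, 0, 0, 0, 0]
  ]
}}

```text
clock: 16.45
position: [465.1, -22.3, 74.7]
ee_rot: [0.719, -0.695, 0.0, -0.0]
contact_force: [-0.7, 2.8, -2.1]
gripper_width: 25.2
grasp_force: 59.1
```

>>> {"api": "play_rows", "payload": {
  "series": [
    [0.03, -1, 0, 0, 0, 0],
    [0.03, -1, 0, 0, 0, 0],
    [0.03, -1, 0, 0, 0, 0],
    [0.03, -1, 0, 0, 0, 0],
    [0.03, -1, 0, 0, 0, 0]
  ]
}}

```text
clock: 16.87
position: [465.1, -27.6, 74.7]
ee_rot: [0.719, -0.695, -0.0, 0.0]
contact_force: [-0.3, 1.6, -1.3]
gripper_width: 24.8
grasp_force: 59.1
```

>>> {"api": "play_rows", "payload": {
  "series": [
    [0.03, -1, -0.2, 0, 0, 0],
    [0.03, -1, 0, 0, 0, 0],
    [0.03, -1, 0, 0, 0, 0]
  ]
}}

```text
clock: 17.12
position: [465.3, -30.5, 74.5]
ee_rot: [0.719, -0.695, 0.0, 0.0]
contact_force: [-0.5, 0.6, -1.3]
gripper_width: 25.0
grasp_force: 59.1
```

>>> {"api": "play_rows", "payload": {
  "series": [
    [0.03, -0.8, 0, 0, 0, 0],
    [0.02, -0.8, 0, 0, 0, 0]
  ]
}}

```text
clock: 17.28
position: [465.4, -32.1, 74.6]
ee_rot: [0.719, -0.695, 0.0, -0.0]
contact_force: [-1.0, 1.5, -2.4]
gripper_width: 24.9
grasp_force: 59.1
```

>>> {"api": "play_rows", "payload": {
  "series": [
    [0.03, -0.8, 0, 0, 0, 0],
    [0.02, -0.8, 0, 0, 0, 0]
  ]
}}

```text
clock: 17.45
position: [465.4, -33.6, 74.6]
ee_rot: [0.719, -0.695, 0.0, -0.0]
contact_force: [0.3, 0.8, -1.6]
gripper_width: 24.9
grasp_force: 59.1
```

Run:
```python
from h import *
d=snap('top','top2')
im=d['image'][170:245,305:455,::-1]
cv2.imwrite('pics/t2.png',cv2.resize(im,None,fx=5.3,fy=5.3,interpolation=cv2.INTER_CUBIC))
```

```text
(no output)
```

View pics/t2.png

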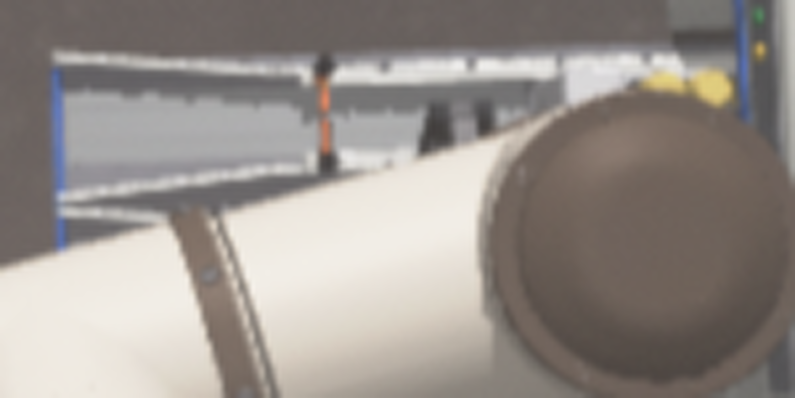

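The arm hides lane b, and the yellow rack hasn't moved. I'll keep pushing in small force-checked steps.

>>> {"api": "play_rows", "payload": {
  "series": [
    [0.03, -0.85, 0, 0, 0, 0],
    [0.03, -0.85, 0, 0, 0, 0]
  ]
}}

```text
clock: 17.67
position: [465.5, -35.3, 74.5]
ee_rot: [0.719, -0.695, 0.0, -0.0]
contact_force: [-0.2, 1.7, -1.3]
gripper_width: 24.9
grasp_force: 59.1
```

>>> {"api": "play_rows", "payload": {
  "series": [
    [0.03, -0.85, 0, 0, 0, 0],
    [0.03, -0.85, 0, 0, 0, 0]
  ]
}}

```text
clock: 17.83
position: [465.5, -37.1, 74.5]
ee_rot: [0.719, -0.695, -0.0, 0.0]
contact_force: [-0.4, 1.9, -1.4]
gripper_width: 25.1
grasp_force: 59.1
```

>>> {"api": "play_rows", "payload": {
  "series": [
    [0.03, -0.85, 0, 0, 0, 0],
    [0.03, -0.85, 0, 0, 0, 0]
  ]
}}

```text
clock: 18.0
position: [465.6, -38.8, 74.5]
ee_rot: [0.719, -0.695, 0.0, -0.0]
contact_force: [-0.4, 1.7, -2.6]
gripper_width: 25.1
grasp_force: 59.1
```

>>> {"api": "play_rows", "payload": {
  "series": [
    [0.03, -0.9, 0, 0, 0, 0],
    [0.03, -0.9, 0, 0, 0, 0]
  ]
}}

```text
clock: 18.17
position: [465.6, -40.6, 74.5]
ee_rot: [0.719, -0.695, 0.0, 0.0]
contact_force: [0.7, 1.5, -1.3]
gripper_width: 25.1
grasp_force: 59.1
```

>>> {"api": "play_rows", "payload": {
  "series": [
    [0.03, -0.9, 0, 0, 0, 0],
    [0.03, -0.9, 0, 0, 0, 0]
  ]
}}

```text
clock: 18.33
position: [465.7, -42.4, 74.5]
ee_rot: [0.719, -0.695, 0.0, 0.0]
contact_force: [0.0, 0.7, -1.0]
gripper_width: 25.2
grasp_force: 59.1
```

>>> {"api": "play_rows", "payload": {
  "series": [
    [0.03, -0.9, 0, 0, 0, 0],
    [0.03, -0.9, 0, 0, 0, 0]
  ]
}}

```text
clock: 18.5
position: [465.8, -44.2, 74.5]
ee_rot: [0.719, -0.695, 0.0, -0.0]
contact_force: [-0.6, 0.4, -1.4]
gripper_width: 24.8
grasp_force: 59.1
```

>>> {"api": "play_rows", "payload": {
  "series": [
    [0.03, -0.9, 0, 0, 0, 0],
    [0.03, -0.9, 0, 0, 0, 0]
  ]
}}

```text
clock: 18.67
position: [465.8, -46.0, 74.5]
ee_rot: [0.719, -0.695, 0.0, -0.0]
contact_force: [0.4, 1.4, -1.4]
gripper_width: 25.1
grasp_force: 59.1
```

>>> {"api": "play_rows", "payload": {
  "series": [
    [0.03, -0.9, 0, 0, 0, 0],
    [0.03, -0.9, 0, 0, 0, 0]
  ]
}}

```text
clock: 18.83
position: [465.9, -47.8, 74.5]
ee_rot: [0.719, -0.695, 0.0, 0.0]
contact_force: [-0.8, 2.5, -1.9]
gripper_width: 25.5
grasp_force: 59.1
```

>>> {"api": "play_rows", "payload": {
  "series": [
    [0.03, -0.9, 0, 0, 0, 0],
    [0.03, -0.9, 0, 0, 0, 0]
  ]
}}

```text
clock: 19.0
position: [465.9, -49.6, 74.5]
ee_rot: [0.719, -0.695, -0.0, 0.0]
contact_force: [0.4, 2.2, -1.9]
gripper_width: 25.1
grasp_force: 59.1
```

>>> {"api": "play_rows", "payload": {
  "series": [
    [0.03, -0.9, 0, 0, 0, 0],
    [0.03, -0.9, 0, 0, 0, 0]
  ]
}}

```text
clock: 19.17
position: [465.9, -51.4, 74.5]
ee_rot: [0.719, -0.695, -0.0, 0.0]
contact_force: [0.4, 1.3, -0.7]
gripper_width: 25.4
grasp_force: 59.1
```

>>> {"api": "play_rows", "payload": {
  "series": [
    [0.03, -0.9, 0, 0, 0, 0],
    [0.03, -0.9, 0, 0, 0, 0]
  ]
}}

```text
clock: 19.33
position: [466.0, -53.2, 74.5]
ee_rot: [0.719, -0.695, 0.0, 0.0]
contact_force: [-0.1, 1.2, -1.4]
gripper_width: 25.0
grasp_force: 59.1
```

>>> {"api": "play_rows", "payload": {
  "series": [
    [0.03, -0.9, 0, 0, 0, 0],
    [0.03, -0.9, 0, 0, 0, 0]
  ]
}}

```text
clock: 19.5
position: [466.1, -55.0, 74.5]
ee_rot: [0.719, -0.695, -0.0, 0.0]
contact_force: [-0.9, 2.0, -1.6]
gripper_width: 25.4
grasp_force: 59.1
```

>>> {"api": "play_rows", "payload": {
  "series": [
    [0.03, -0.9, 0, 0, 0, 0],
    [0.03, -0.9, 0, 0, 0, 0]
  ]
}}

```text
clock: 19.67
position: [466.2, -56.8, 74.5]
ee_rot: [0.719, -0.695, 0.0, -0.0]
contact_force: [0.1, 1.9, -1.9]
gripper_width: 24.9
grasp_force: 59.1
```

>>> {"api": "play_rows", "payload": {
  "series": [
    [0.03, -0.9, 0, 0, 0, 0],
    [0.03, -0.9, 0, 0, 0, 0]
  ]
}}

```text
clock: 19.83
position: [466.2, -58.6, 74.5]
ee_rot: [0.719, -0.695, -0.0, 0.0]
contact_force: [0.0, 2.0, -2.1]
gripper_width: 25.2
grasp_force: 59.1
```

>>> {"api": "play_rows", "payload": {
  "series": [
    [0.03, -0.9, 0, 0, 0, 0],
    [0.03, -0.9, 0, 0, 0, 0]
  ]
}}

```text
clock: 20.0
position: [466.3, -60.4, 74.5]
ee_rot: [0.719, -0.695, -0.0, 0.0]
contact_force: [-0.9, 1.3, -0.7]
gripper_width: 25.1
grasp_force: 59.1
```

>>> {"api": "play_rows", "payload": {
  "series": [
    [0.03, -0.9, 0, 0, 0, 0],
    [0.03, -0.9, 0, 0, 0, 0]
  ]
}}

```text
clock: 20.17
position: [466.3, -62.2, 74.5]
ee_rot: [0.719, -0.695, 0.0, 0.0]
contact_force: [0.9, 1.2, -1.5]
gripper_width: 25.1
grasp_force: 59.1
```

>>> {"api": "play_rows", "payload": {
  "series": [
    [0.03, -0.9, 0, 0, 0, 0],
    [0.03, -0.9, 0, 0, 0, 0]
  ]
}}

```text
clock: 20.33
position: [466.6, -63.4, 74.6]
ee_rot: [0.719, -0.695, -0.0, -0.001]
contact_force: [-1.3, 11.3, 1.9]
gripper_width: 24.9
grasp_force: 59.6
```

>>> {"api": "play_rows", "payload": {
  "series": [
    [0, 0, 0, 0, 0, 0],
    [0, 0, 0, 0, 0, 0]
  ]
}}

```text
clock: 20.5
position: [466.7, -63.3, 74.6]
ee_rot: [0.719, -0.695, -0.0, -0.001]
contact_force: [-0.2, 6.1, -0.1]
gripper_width: 25.0
grasp_force: 59.4
```

>>> {"api": "play_rows", "payload": {
  "series": [
    [0.02, -0.5, 0, 0, 0, 0],
    [0, 0, 0, 0, 0, 0],
    [0, 0, 0, 0, 0, 0]
  ]
}}

```text
clock: 20.75
position: [466.8, -63.3, 74.7]
ee_rot: [0.719, -0.695, -0.0, -0.001]
contact_force: [-1.0, 8.2, 0.6]
gripper_width: 25.1
grasp_force: 59.6
```

It's firm: the position has stopped and the force holds at 8.2 N, against about 1.5 N while sliding. I'll lower it gently and release.

>>> {"api": "play_rows", "payload": {
  "series": [
    [0, 0.2, -0.3, 0, 0, 0],
    [0, 0, 0, 0, 0, 0]
  ]
}}

```text
clock: 20.92
position: [466.8, -63.3, 74.5]
ee_rot: [0.719, -0.695, -0.0, -0.001]
contact_force: [-2.4, 7.8, 1.0]
gripper_width: 25.4
grasp_force: 59.8
```

>>> {"api": "play_rows", "payload": {
  "series": [
    [0, 0, 0, 0, 0, 0],
    [0, 0, 0, 0, 0, 0],
    [0, 0, 0, 0, 0, 0],
    [0, 0, 0, 0, 0, 0],
    [0, 0, 0, 0, 0, 0]
  ],
  "gripper": 0.47
}}

```text
clock: 21.33
position: [466.3, -64.5, 74.2]
ee_rot: [0.719, -0.695, 0.0, 0.0]
contact_force: [-0.1, 0.1, 0.5]
gripper_width: 40.5
grasp_force: 0.0
```

>>> {"api": "play_rows", "payload": {
  "series": [
    [0, 0, 3, 0, 0, 0],
    [0, 0, 6, 0, 0, 0],
    [0, 0, 10, 0, 0, 0],
    [0, 0, 12, 0, 0, 0],
    [0, 0, 15, 0, 0, 0],
    [0, 0, 20, 0, 0, 0],
    [0, 0, 20, 0, 0, 0],
    [0, 0, 20, 0, 0, 0],
    [0, 10, 15, 0, 0, 0],
    [0, 20, 10, 0, 0, 0],
    [0, 25, 0, 0, 0, 0],
    [0, 25, 0, 0, 0, 0],
    [0, 10, 0, 0, 0, 0],
    [0, 0, 0, 0, 0, 0],
    [0, 0, 0, 0, 0, 0]
  ]
}}

```text
clock: 22.58
position: [466.2, 25.9, 205.4]
ee_rot: [0.72, -0.694, 0.0, 0.0]
contact_force: [0.2, -0.3, 0.5]
gripper_width: 39.9
grasp_force: 0.0
```

Run:
```python
from h import *
d=snap('wrist','w3');s=read_state();print(s['position'],s['contact_force'],s['gripper_width'])
```

```text
[466.19848051  25.45724009 205.27136209] [ 0.26009936 -0.90835779  0.18971109] 40.35898643662833
```

View pics/w3.png

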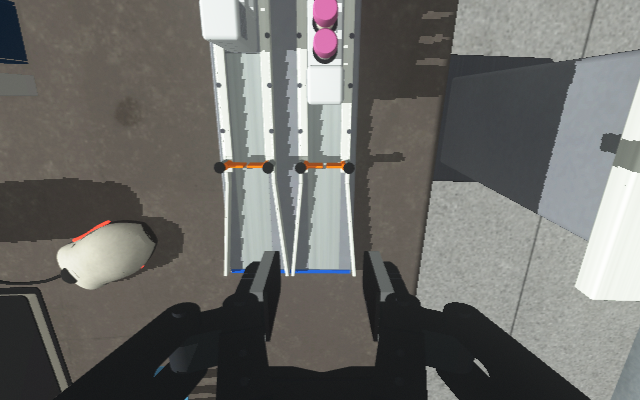

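The picture shows the rack standing straight in lane b with its grip block at about (324,85). The flaps at (325,166) and (243,165) are shut, and the gripper is clear.

```bash
python3 -c "
from bench import job_done
print(job_done())"
```

```text
the job is handed in; nothing more can be done
None
```

I loaded the rack nose first into lane b, the lane with the purple caps, and pushed until it held firm at about 8 N (sliding took about 1.5 N). I then released it with the flaps shut behind it and handed the job in; the contact between the two racks was felt, not seen, and no verdict came back.

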